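Start and tighten the long clamp screw of a monitor-arm desk mount

ROBOT

A 6-joint arm with a two-finger parallel gripper is mounted at the origin on the work surface. World frame = base frame: x ahead of the robot, y to its left, z up, the work surface at z = 0. Lengths are in m, angles in degrees, forces in N, time in s.
With the tool pointing down it reaches from about 0.325 to 0.775 m from the base axis. Payload 5.5 kg.
Tool frame: the origin (TCP) lies at the centre of the arm's flange, where the gripper is bolted on; the fingertips stand 182 mm ahead of it and the grasp point (between the pads) lies 163 mm ahead of it; z points along the fingers, y is the line along which they close (so a half turn about z gives the same grasp; the last joint's range is limited). The gripper opens to 88 mm and grips with 3 to 60 N. Pads are 20 mm wide; open, the fingers measure 115 mm over their backs; the gripper's body (75 mm by 178 mm) begins 61 mm behind the grasp point.
Start: joints at [-80.311, 5.22, 70.514, -0, 104.267, -3.249], TCP at [0.134, -0.585, 0.405] pointing down, gripper open.
Joint ranges: [-164.24, 164.24], [-49.07, 125.15], [9.68, 141.18], [-86.29, 266.29], [3.28, 154.24], [-151.56, 151.56]. Speed limits (degrees/s): [147.25, 147.25, 172.46, 180, 180, 180].

INTERFACE

Orientations are given as [roll, pitch, yaw] about the fixed x, y, z axes, in that order (R = Rz(yaw) Ry(pitch) Rx(roll)).
In Python, from station import r gives the robot as it stands. The module is installed in compiled form; this text tells all that it offers. Calls block until the motion is done:
- r.reach(position, orientation): joint-space move of the TCP to a pose.
- r.servo_line(position, rotation=None, speed=0.15): straight line of the TCP; rotation=None keeps the orientation; speed is the mean speed in m/s.
- r.move_joints(angles): joint-space move.
- r.let_go() and r.grab(squeeze=None): open the fingers fully, or close them until they stop; squeeze is the grip in N (None keeps the last).
- r.wait(seconds).
- r.inverse_kinematics(position, orientation): joint angles nearest the present ones, or None.
- r.sense(): the state.
- r.snapshot(name): name is "scene" or "top" or "wrist"; returns a dict with "frame" (480x640x3 uint8, red, green, blue), "fx", "fy", "cx", "cy" (pixels), "dist_coeffs" ([k1, k2, p1, p2, k3] as OpenCV has them; the pictures are not rectified), "R" (3x3) and "t" (3): a world point X has camera coordinates R X + t. Camera axes: x right, y down, z forward; pixel columns grow to the right and rows downward; lengths in m; the calibration is good to about 2 mm. A picture is of the moment at which its call begins. There is no depth.
A pose or a line that the arm cannot do raises r.IKError and nothing moves.
- r.hand_in(): hands the job in; it is judged then, once.
The state is a dict: "clock": time; "joints": joint angles; "joint_vel": joint speeds; "joint_torque": joint torques, N m; "tcp_pos": TCP position; "orientation": TCP orientation; "contact_force": force on the tool from outside, world axes, zero at the start; "torque": the same for the moment, N m; "opening": finger opening in m; "gripper_force": force on a finger pad.
Only numpy, scipy, OpenCV 4.12 (cv2) and the standard library are available. Lean on these libraries where they do the work, as an engineer would, in place of code of your own. Each camera call takes 0.05 s, during which the arm holds its last target. There are 200 camera calls.

TASK

Fasten the monitor-arm mount on the desk: take the longer of the two thumbscrews from the cradle, stand it in the hollow square post and let go of it, then take it again by its knob from above, turn it gently until its thread catches at the bottom of the well, and screw it clockwise until its flange sits fully home on the post. Do not force it down before the thread has caught, leave the screw upright and let go, and leave the short screw and everything else on the desk where it is.

Things in the scene. Friction and masses are not known exactly. Their poses are not given: they have to be found in the camera images.
- screw_knob (a point): The long thumbscrew (137 mm, 0.12 to 0.24 kg): point on its axis about half-way up its round black knob (diameter 32 mm, 47 mm long, can be gripped at any yaw), 32 mm above the flange's underside. z runs along the screw from tip to knob. At the start it lies in a trough of the cradle, axis 30 degrees above level, the knob at the high end farther from the robot, 74 mm above the desk.
- screw_seat (a point): Centre of the underside of the long screw's steel flange (diameter 40 mm, 5 mm thick, just below the knob); axes as for the knob. Below it: a shank of diameter 22 mm, 62 mm long, then a neck of diameter 14 mm whose tip is 84 mm below this point.
- screw_lugs (a point): Middle of the long screw's two lugs (round, 6 mm thick, 25 mm tip to tip), its only thread. They stand out of the neck along the screw's x axis, 76 mm below the flange's underside; a steel rib across the top of the knob is in line with them.
- post_mouth (a point): Centre of the mouth of the well in the mount's dark steel square post (54 by 54 mm, top 95 mm above the desk; z up, x and y along its sides). The well is round, diameter 28 mm, with a 3 mm chamfer at the mouth. A screw standing loose in it leans up to 4 degrees.
- insert_top (a point): Top of the threaded insert on the well's axis, 63 mm below the mouth; axes as the post. Two slots, at its +x and -x sides, let the lugs drop in when the screw's x axis lies along the post's (either way round, 0.15 rad of play); each leads clockwise (seen from above) into a channel going down 4.6 mm per rad.
- screw: The long thumbscrew, origin at screw_seat. Stood in the well with its lugs on the insert, its flange is 16 mm above the post; with the lugs dropped into the slots, about 7 mm; about 1.5 to 1.8 rad clockwise from there bring the flange down on the post.
- mount: The monitor-arm desk mount, fixed to the desk: base plate 130 mm along x, 110 mm along y, 8 mm thick, with the square post in its middle; origin on the desk under the mouth of the well, axes as for the mouth.
- cradle: Grey plastic plate (125 by 170 mm, 5 mm thick, fixed to the desk) with two sloping V-troughs 100 mm apart in y, which hold the two thumbscrews; origin on the desk 20 mm towards +x from the plate's centre, x towards the knob ends, z up. Either screw may lie in either trough.
- short_screw_knob (a point): The short thumbscrew, a bystander: the same knob, flange and lugs, but only 109 mm long, too short for the well. The point lies half-way up its knob; it lies in the other trough.
- mug: White mug, diameter 80 mm, 90 mm high, handle at +y; origin at the centre of its underside. Bystander.
- pen_cup: Dark steel pen cup, diameter 76 mm, 95 mm high, with pens up to 136 mm high; origin at the centre of its underside. Bystander.
- glue_bottle: White glue bottle with a red cap, diameter 38 mm, 105 mm high, standing beside the post; origin at the centre of its underside. Bystander.
- stapler: Black stapler, 145 by 36 mm, about 60 mm high; origin under its centre. Bystander.
- mouse: Black computer mouse, 100 by 60 mm, 32 mm high; origin under its centre. Bystander.
- calculator: Grey calculator, 150 by 90 mm, 18 mm high; origin under its centre. Bystander.
Not all that is in view belongs to the job. What is shaped like the screw but purple or yellow is not meant.

How it is judged (in metres and radians):
On the way, in this order (a step that is already met when the one before it is completed fails the run):
1. the long screw stands upright in the post's well, let go (z of screw_seat in the frame of post_mouth below 0.022 m and horizontal distance between screw_seat and post_mouth below 0.008 m and angle between screw_seat's own z axis and vertical below 0.1 rad and contact force between the fingers and screw below 0.2 N), for 0.2 s.
2. its thread has caught and draws it down: the flange is within 4 mm of the post (z of screw_seat in the frame of post_mouth below 0.004 m and horizontal distance between screw_seat and post_mouth below 0.004 m and angle between screw_seat's own z axis and vertical below 0.06 rad), for 0.1 s.
At the end, for the whole second after the job is handed in: The long screw is screwed into the post: its flange is within 2 mm of the post's top, its axis within 3.5 mm of the well's and within 0.04 rad of vertical, at rest and let go; the short screw and the other six bystanders are within 30 mm of where they were (z of screw_seat in the frame of post_mouth between -0.002 and 0.002 m and horizontal distance between screw_seat and post_mouth below 0.0035 m and angle between screw_seat's own z axis and vertical below 0.04 rad and linear speed of screw below 0.01 m/s and distance of each of mug, pen_cup, glue_bottle, stapler, mouse, calculator, short_screw_knob from where it was at the start of the episode below 0.03 m); the robot touches nothing.
It fails at once if the screw is forced down (over 60 N) before its thread has caught (z of screw_seat in the frame of post_mouth above 0.011 m and horizontal distance between screw_seat and post_mouth below 0.01 m and contact force between screw and mount above 60 N).
It fails at once if a bystander is knocked over 30 mm from its place (not (distance of each of mug, pen_cup, glue_bottle, stapler, mouse, calculator, short_screw_knob from where it was at the start of the episode below 0.03 m)).
It also fails if it takes over 72 s, if anything falls off the work surface, if the arm or the gripper's body presses on something with over 40 N, if the wrist force passes 120 N, or if a joint passes its speed limit or range.

## Working session

There is one attempt and no reset: what is moved stays moved. The work goes in short steps, each a Python script; the robot and the scene stay as the last script left them, time stands still between calls to the robot, and variables do not carry over. Pictures are saved under pics/ and viewed, at most 10 in all, crops included, and the job is handed in when it is done.

```bash
mkdir -p pics
python3 - <<'E'
from station import r
import cv2,pickle
d={}
for n in("scene","top"):
    s=r.snapshot(n); d[n]=s
    cv2.imwrite(f"pics/{n}0.png",s["frame"][:,:,::-1])
    print(n,s["fx"],s["cx"],s["cy"],s["dist_coeffs"],s["R"],s["t"])
pickle.dump(d,open("s0.pkl","wb"))
print(r.sense())
E
```

```text
scene 546.4362215386975 318.9801911611974 238.65257546718635 [-0.12878615  0.          0.          0.          0.        ] [[-0.59141522  0.8061406   0.01911458]
 [ 0.51939142  0.39896341 -0.75568562]
 [-0.61681487 -0.43699603 -0.65465555]] [ 0.25757753 -0.25113402  1.58207425]
top 598.5068814842899 305.55673120281364 254.40734549617483 [0.0552388 0.        0.        0.        0.       ] [[ 0.00732066 -0.99993537 -0.00869879]
 [-0.99747314 -0.00668734 -0.07072914]
 [ 0.07066639  0.0091946  -0.99745763]] [0.0871249  0.51502825 1.58443399]
{'clock': 0.1, 'joints': array([-8.03135913e+01,  5.26050443e+00,  7.05727100e+01, -6.60132165e-04,
        1.04266749e+02, -3.25017080e+00]), 'joint_vel': array([-0.06580808, -0.14502165, -0.16653504, -0.1327004 , -0.01769281,
        0.07200175]), 'joint_torque': array([ 1.61697302e-03, -4.47856200e+01, -4.07569849e+01,  6.98791165e-02,
        2.84407038e-02, -1.09955815e-04]), 'tcp_pos': array([ 0.13431533, -0.58483845,  0.40362418]), 'orientation': array([-1.79900161e+02, -5.02847161e-03,  1.29364130e+01]), 'contact_force': array([-0.07889768,  0.54252731, -0.62107801]), 'torque': array([-0.02793595, -0.03265271,  0.09224207]), 'gripper_force': 0.0, 'opening': 0.08781438571874611}
```

View pics/scene0.png

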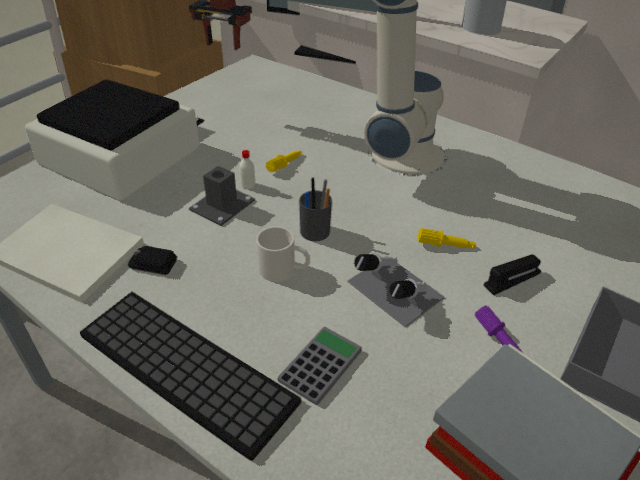

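View pics/top0.png

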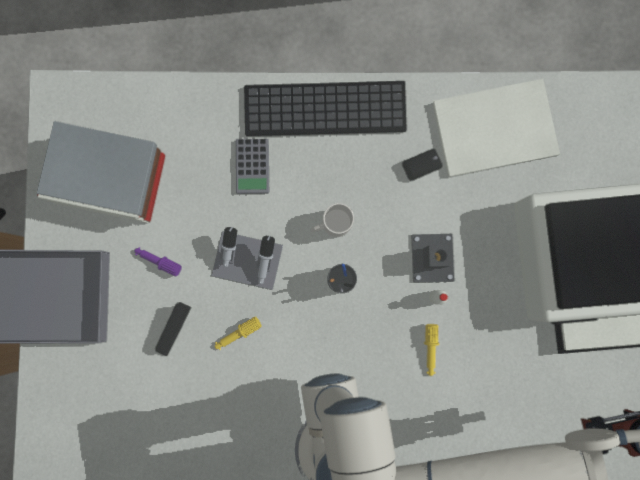

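The scene picture shows the cradle (about 395,280) and the post (220,190). In the top picture the two screws lie at about (229,245) and (266,258), and the post mouth is near (438,257). I'll enlarge those areas.

Run:
```python
import cv2,pickle,numpy as np
d=pickle.load(open("s0.pkl","rb"))
t=d["top"]["frame"][:,:,::-1]; s=d["scene"]["frame"][:,:,::-1]
a=cv2.resize(t[215:295,200:300],(500,400),interpolation=cv2.INTER_CUBIC)
b=cv2.resize(t[225:295,400:460],(300,350),interpolation=cv2.INTER_CUBIC)
b=cv2.copyMakeBorder(b,0,50,0,0,cv2.BORDER_CONSTANT)
cv2.imwrite("pics/crop1.png",np.hstack([a,b]))
```

```text
(no output)
```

View pics/crop1.png

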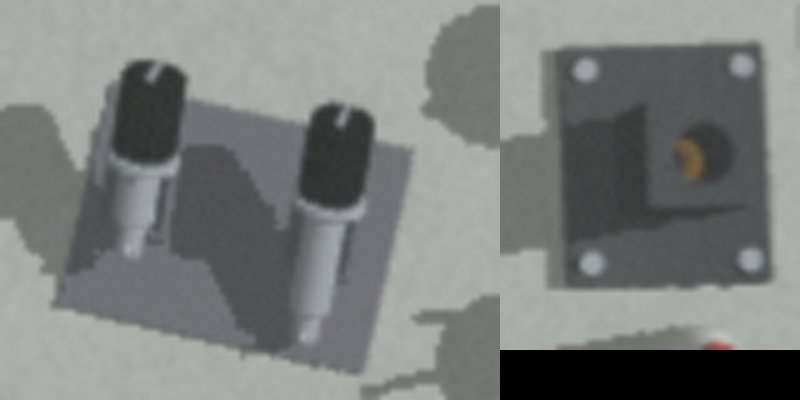

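The right-hand screw at about (267.5,246) is the long one, with its tip near (261.5,283). The post mouth is near (440.5,255) and the glue cap near (443.5,296.5).

```bash
cat > h.py <<'E'
import numpy as np,cv2
from scipy.spatial.transform import Rotation as Ro
def K(s): return np.array([[s["fx"],0,s["cx"]],[0,s["fy"],s["cy"]],[0,0,1.]])
def onplane(s,uv,z):
    p=cv2.undistortPoints(np.array([[uv]],float),K(s),np.array(s["dist_coeffs"]))[0,0]
    R=np.array(s["R"]);c=-R.T@np.array(s["t"]);d=R.T@np.array([p[0],p[1],1.])
    return c+d*(z-c[2])/d[2]
def proj(s,X):
    R=np.array(s["R"]);return cv2.projectPoints(np.atleast_2d(np.array(X,float)),cv2.Rodrigues(R)[0],np.array(s["t"],float),K(s),np.array(s["dist_coeffs"]))[0][:,0]
E
python3 - <<'E'
from h import *
import pickle
d=pickle.load(open("s0.pkl","rb"));t=d["top"];s=d["scene"]
c=lambda x,y:(200+(x+.5)/5-.5,215+(y+.5)/5-.5)
b=lambda x,y:(400+(x-500+.5)/5-.5,225+(y+.5)/5-.5)
k=onplane(t,c(338,155),.074);tip=onplane(t,c(307,343),.016)
print("knob",k,"tip",tip,"az",np.degrees(np.arctan2(*(k-tip)[1::-1])),np.linalg.norm((k-tip)[:2]))
print("short",onplane(t,c(149,112),.074))
print("cradle",[onplane(t,c(*p),.005)[:2].round(4) for p in((413,150),(363,373),(52,307))])
print("mouth",onplane(t,b(706,153),.095))
print("plate",[onplane(t,b(*p),.008)[:2].round(4) for p in((585,69),(741,66),(592,263),(750,260))])
print("scene mouth",onplane(s,(219.5,174.5),.095),"scene long?",onplane(s,(366,262),.074),onplane(s,(402,289),.074))
print("glue",onplane(t,(443.5,296.5),.105),"pencup",onplane(t,(342,278),.095),"mug",onplane(t,(338,219),.09))
E
```

```text
knob [0.53267542 0.18970526 0.074     ] tip [0.43660098 0.20935142 0.016     ] az -11.557020628784187 0.09806258050681806
short [0.55437967 0.28791304 0.074     ]
cradle [array([0.5415, 0.1542]), array([0.4209, 0.1799]), array([0.4553, 0.3479])]
mouth [ 0.50927759 -0.25325158  0.095     ]
plate [array([ 0.5604, -0.2078]), array([ 0.5625, -0.2911]), array([ 0.456 , -0.2109]), array([ 0.4582, -0.2949])]
scene mouth [ 0.51136891 -0.24457892  0.095     ] scene long? [0.53613695 0.1916608  0.074     ] [0.55821383 0.28938839 0.074     ]
glue [ 0.40476634 -0.2568274   0.105     ] pencup [ 0.4495096  -0.00302337  0.095     ] mug [0.60103947 0.00744484 0.09      ]
```

```bash
cat >> h.py <<'E'
def rpy(M): return Ro.from_matrix(M).as_euler("xyz",degrees=True)
def tool(d,y):
    d=np.array(d,float)/np.linalg.norm(d);y=np.array(y,float);y=y-d*(y@d);y/=np.linalg.norm(y)
    return np.column_stack([np.cross(y,d),y,d])
def down(yaw): # closing axis at azimuth yaw (deg)
    a=np.radians(yaw);return tool([0,0,-1],[np.cos(a),np.sin(a),0])
def tcp(g,M): return np.array(g)-.163*M[:,2]
az=np.radians(-11.6);u=np.array([np.cos(az),np.sin(az),0]);v=np.array([-np.sin(az),np.cos(az),0]);Z=np.array([0,0,1.])
def pick(tilt=30,sg=1):
    a=np.radians(tilt);return tool(-np.sin(a)*u-np.cos(a)*Z,sg*v)
def stand(psi,tilt=30,sg=1):
    return (Ro.from_euler("z",psi,degrees=True)*Ro.from_rotvec(-np.radians(60)*v)).as_matrix()@pick(tilt,sg)
E
python3 - <<'E'
from h import *
from station import r
import pickle
k=np.array([.5335,.1905,.074]);m=np.array([.5093,-.252,.095])
for sg in(1,-1):
    for t in(25,30,40): print(sg,t,[None if q is None else np.round(q) for q in(r.inverse_kinematics(tcp(k,pick(t,sg)),rpy(pick(t,sg))),r.inverse_kinematics(tcp(m+[0,0,.15],stand(13,t,sg)),rpy(stand(13,t,sg))))])
for y in(0,45,90,135,180,225,270,315):
    q=r.inverse_kinematics(tcp(m+[0,0,.15],down(y)),rpy(down(y)));print(y,None if q is None else np.round(q))
M=down(90);print(r.sense()["orientation"])
r.reach(tcp([.45,-.252,.27],M),rpy(M))
s=r.snapshot("wrist");cv2.imwrite("pics/w1.png",s["frame"][:,:,::-1]);pickle.dump(s,open("w1.pkl","wb"))
print(r.sense()["clock"],-s["R"].T@s["t"],s["R"],proj(s,m))
E
```

```text
1 25 [array([ 11.,  22.,  72.,  10., 110., -66.]), array([ -43.,  -25.,  103.,   25.,   77., -135.])]
1 30 [array([ 10.,  26.,  68.,  12., 114., -66.]), array([ -41.,  -22.,   99.,   20.,   80., -132.])]
1 40 [array([  9.,  34.,  61.,  15., 123., -66.]), array([ -37.,  -15.,   91.,   12.,   88., -127.])]
-1 25 [array([ 11.,  22.,  72.,  10., 110., 114.]), array([-43., -25., 103.,  25.,  77.,  45.])]
-1 30 [array([ 10.,  26.,  68.,  12., 114., 114.]), array([-41., -22.,  99.,  20.,  80.,  48.])]
-1 40 [array([  9.,  34.,  61.,  15., 123., 114.]), array([-37., -15.,  91.,  12.,  88.,  53.])]
0 [-30.   0.  75.   0. 104. -30.]
45 [-30.   0.  75.   0. 104. -75.]
90 [ -30.    0.   75.    0.  104. -120.]
135 None
180 [-30.   0.  75.  -0. 104. 150.]
225 [-30.   0.  75.  -0. 104. 105.]
270 [-30.   0.  75.  -0. 104.  60.]
315 [-30.   0.  75.  -0. 104.  15.]
[-1.79900161e+02 -5.02847161e-03  1.29364130e+01]
1.9667 [ 0.37415581 -0.25242793  0.41358313] [[ 1.61052372e-03  9.99998666e-01  2.72711092e-04]
 [ 9.60400213e-01 -1.62273211e-03  2.78619450e-01]
 [ 2.78619521e-01 -1.86811443e-04 -9.60401545e-01]] [[323.42609168 286.04074343]]
```

View pics/w1.png

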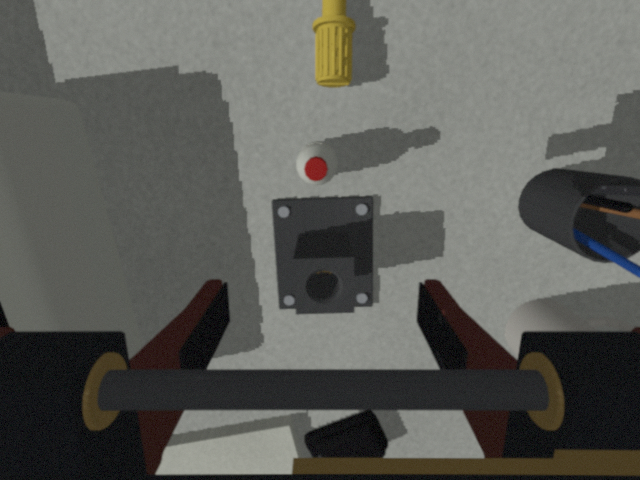

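The mouth shows at about (323,286), which matches my estimate. Next is a pre-grasp pose on the camera side that sees the knob end and rib.

Run:
```python
from h import *
from station import r
import pickle
k=np.array([.5335,.1905,.074]);M=pick(30,-1)
r.reach(tcp(k-.10*M[:,2],M),rpy(M))
s=r.snapshot("wrist");pickle.dump(s,open("w2.pkl","wb"));cv2.imwrite("pics/w2.png",s["frame"][:,:,::-1])
ax=np.cos(np.pi/6)*u+.5*Z
print(r.sense()["clock"],proj(s,[k,k+.0235*ax,k-.032*ax,k-.116*ax]))
```

```text
5.4667 [[322.7112344  249.05800482]
 [322.68452486 240.78845139]
 [322.74077961 258.20593836]
 [322.79464848 274.88623041]]
```

View pics/w2.png

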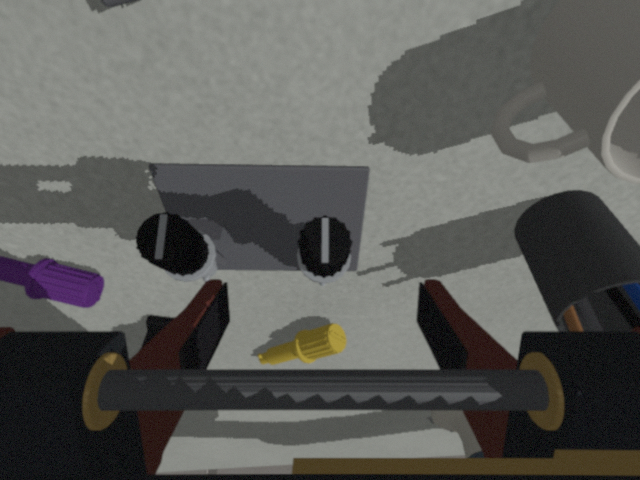

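The knob end centre is at (325,240) against a predicted (322.7,240.8), so about 1 mm off in y. The rib is exactly vertical in the image, so the lugs lie in the axis' vertical plane. I'll grasp it now.

Run:
```python
from h import *
from station import r
import pickle
k=np.array([.5335,.1905,.074])-.001*v;M=pick(30,-1);m=np.array([.5093,-.252,.095])
r.servo_line(tcp(k,M),speed=.08)
r.grab(45);s=r.sense();print(s["clock"],s["opening"],s["gripper_force"],s["contact_force"])
r.servo_line(tcp(k+[0,0,.2],M),speed=.2)
S=stand(13.2,30,-1)
r.reach(tcp(m+[0,0,.116+.07],S),rpy(S))
s=r.sense();print(s["clock"],s["opening"],s["gripper_force"],s["tcp_pos"]-tcp(m+[0,0,.116+.07],S))
im=[]
for n in("scene","top"):
    q=r.snapshot(n);pickle.dump(q,open(n+"3.pkl","wb"))
    g=m+[0,0,.186];p=proj(q,[g,g-[0,0,.116],m]);print(n,p)
    c=p[1].astype(int);f=q["frame"][:,:,::-1][max(c[1]-60,0):c[1]+60,max(0,c[0]-40):c[0]+40]
    print(max(c[1]-60,0),max(0,c[0]-40))
    im.append(cv2.resize(f,(400,600),interpolation=cv2.INTER_CUBIC))
cv2.imwrite("pics/c3.png",np.hstack(im))
```

```text
7.775 0.03141819618984271 44.88229751586914 [ 0.0882051   0.79464513 -0.85260864]
10.55 0.031238046747996868 44.86569106578827 [ 0.00038874  0.0004157  -0.00019093]
scene [[209.98537191 103.43110576]
 [215.03266987 148.26849537]
 [217.90032317 173.06961587]]
88 175
top [[458.38477905 249.39026645]
 [446.56135897 253.18071903]
 [440.30307402 255.18787291]]
193 406
```

View pics/c3.png

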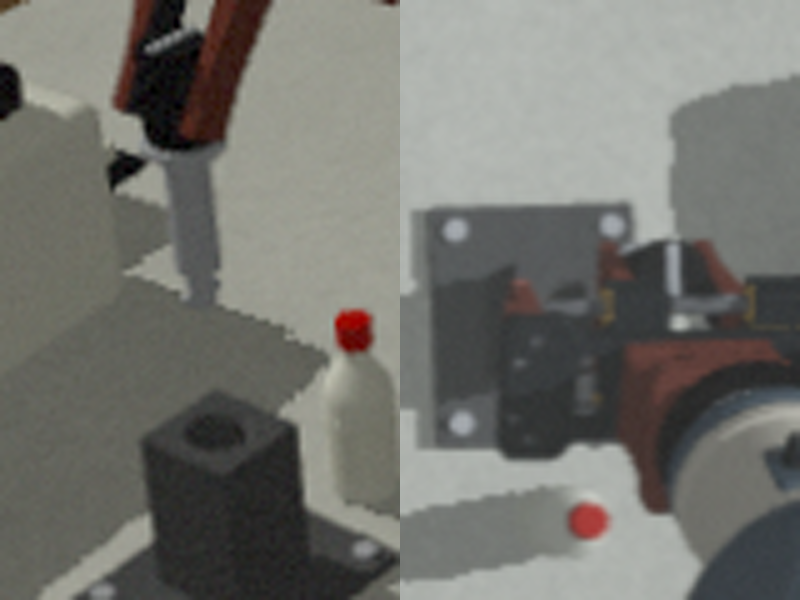

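The tip is at scene pixel (215,148.4), within half a pixel of the prediction, and the mouth is at (218,174). I'll descend with force checks.

Run:
```python
from h import *
from station import r
m=np.array([.5093,-.252,.095]);S=stand(13.2,30,-1)
f0=r.sense()["contact_force"];print("f0",f0)
r.servo_line(tcp(m+[0,0,.116+.006],S),speed=.1)
h=.116+.006
while h>.036:
    h-=.003
    r.servo_line(tcp(m+[0,0,h],S),speed=.04)
    f=r.sense()["contact_force"]-f0
    print(round(h-.032,4),f.round(1))
    if np.linalg.norm(f)>10: break
print(r.sense()["clock"])
```

```text
f0 [-0.92393244 -0.48627092 -3.26135717]
0.087 [ 0.9  0.9 -0.1]
0.084 [1.5 0.6 1.8]
0.081 [0.3 0.5 1. ]
0.078 [1.6 0.6 1.7]
0.075 [0.4 1.6 1.6]
0.072 [1.9 0.7 0.8]
0.069 [0.8 0.7 1.2]
0.066 [0.7 0.5 1.2]
0.063 [0.8 0.5 0.8]
0.06 [0.6 0.6 1.1]
0.057 [0.7 0.5 0.7]
0.054 [1.4 2.  0.9]
0.051 [0.8 0.9 0.5]
0.048 [0.4 0.4 0.7]
0.045 [ 0.9 -0.3  0.6]
0.042 [1.4 0.8 1.6]
0.039 [1.9 0.7 0.7]
0.036 [1.4 0.3 0.6]
0.033 [ 1.1 -0.3  1.8]
0.03 [0.7 1.2 1.1]
0.027 [1.4 0.1 1.9]
0.024 [0.6 0.5 0.6]
0.021 [1.3 0.9 1.8]
0.018 [0.6 0.6 1.3]
0.015 [0.4 0.7 1.4]
0.012 [ 0.4 -0.2  1.1]
0.009 [0.9 0.3 0.1]
0.006 [-0.1  0.1  1.1]
0.003 [-2.5  0.   7.2]
18.6917
```

Force only appeared at about 3 mm, so the lugs dropped straight into the slots. I'll lift slightly to unload, let go, back off and look.

Run:
```python
from h import *
from station import r
import pickle
m=np.array([.5093,-.252,.095]);S=stand(13.2,30,-1)
r.servo_line(tcp(m+[0,0,.032+.006],S),speed=.04)
r.let_go();r.wait(.3)
r.servo_line(tcp(m+[0,0,.038]-.10*S[:,2],S),speed=.2)
im=[]
for n,w,h in(("scene",40,60),("top",40,60)):
    q=r.snapshot(n);pickle.dump(q,open(n+"4.pkl","wb"))
    p=proj(q,[m,m+[0,0,.007],m+[0,0,.062]]);print(n,p)
    c=p[1].astype(int);c[1]-=15;f=q["frame"][:,:,::-1][c[1]-h:c[1]+h,c[0]-w:c[0]+w];print(c-[w,h])
    im.append(cv2.resize(f,(400,600),interpolation=cv2.INTER_CUBIC))
cv2.imwrite("pics/c4.png",np.hstack(im));print(r.sense()["clock"])
print(r.sense()["joints"])
for y in(0,30,60,90,120,150,180,210,240,270,300,330):
    M=down(y);q=r.inverse_kinematics(tcp(m+[0,0,.04],M),rpy(M));print(y,None if q is None else np.round(q))
```

```text
scene [[217.90032317 173.06961587]
 [217.61957161 170.66149967]
 [215.36718833 151.18540577]]
[177  95]
top [[440.30307402 255.18787291]
 [440.90274936 254.99552069]
 [445.81559447 253.41987039]]
[400 179]
20.975
[-46.19803422 -28.20812778 106.52271584  22.00550733  81.34744559
  42.82108438]
0 [-30.   1.  86.   0.  93. -30.]
30 [-30.   1.  86.   0.  93. -60.]
60 [-30.   1.  86.   0.  93. -90.]
90 [ -30.    1.   86.    0.   93. -120.]
120 [ -30.    1.   86.   -0.   93. -150.]
150 None
180 [-30.   1.  86.  -0.  93. 150.]
210 [-30.   1.  86.  -0.  93. 120.]
240 [-30.   1.  86.  -0.  93.  90.]
270 [-30.   1.  86.  -0.  93.  60.]
300 [-30.   1.  86.  -0.  93.  30.]
330 [-30.   1.  86.  -0.  93.   0.]
```

View pics/c4.png

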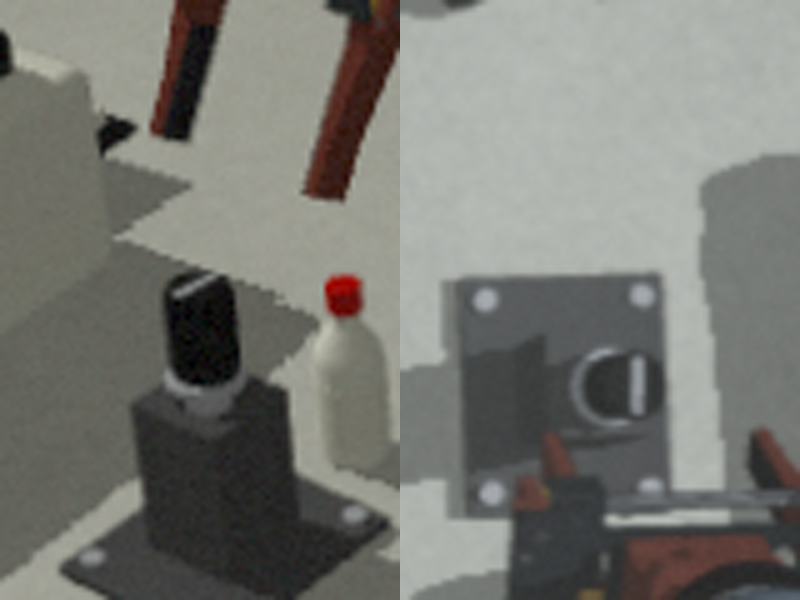

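The screw stands in the well about 7 mm up, with the knob top at about (447,255) in the top view and the rib along the post's x axis. I'll regrasp from above and screw it in with force feedback.

```bash
cat > turn.py <<'E'
from h import *
from station import r
m=np.array([.5093,-.252,.095]);g=np.array([m[0],m[1],m[2]+.007+.035])
y=55.;M=down(y)
r.reach(tcp(g+[0,0,.11],M),rpy(M))
r.servo_line(tcp(g,M),speed=.1)
f0=r.sense()["contact_force"];t0=r.sense()["torque"]
r.grab(25);s=r.sense();print(s["clock"],s["opening"],(s["contact_force"]-f0).round(1))
tot=0;n=0
while tot<130:
    tot+=6;y-=6;M=down(y)
    f=(s["contact_force"]-f0)[2]
    g[2]-=(.0046*np.radians(6) if tot>6 else 0)-np.clip(f*5e-5,-4e-4,4e-4)
    r.servo_line(tcp(g,M),rpy(M),speed=.0025 if tot>6 else .15)
    s=r.sense()
    print(tot,round((s["tcp_pos"][2]-.163-m[2]-.035)*1e3,2),(s["contact_force"]-f0).round(1),(s["torque"]-t0).round(2)[2],round(s["clock"],1))
    if abs((s["torque"]-t0)[2])>.9 or abs((s["contact_force"]-f0)[2])>40 : break
E
python3 turn.py
```

```text
25.05 0.03138348301502275 [-0.2 -0.3 -0.1]
6 6.62 [-0.1 -1.1 -1.3] -0.03 25.3
12 6.26 [ 0.2 -0.6 -2.1] 0.02 25.6
18 5.8 [-1.1 -0.6 -2.2] 0.07 26.0
24 5.3 [-0.5 -0.5 -2.3] -0.01 26.3
30 4.76 [-0.1 -0.  -1.3] -0.03 26.7
36 4.29 [-1.1 -0.7 -0.1] -0.03 27.0
42 3.79 [-1.  -0.6 -0.1] -0.01 27.3
48 3.34 [-0.9  0.4  1.2] -0.03 27.6
54 2.77 [-1.3  0.3 -0.5] -0.02 27.9
60 2.32 [-1.1 -0.6  0.4] -0.04 28.2
66 1.8 [-1.5 -1.3 -0.2] -0.09 28.6
72 1.48 [-1.2 -1.   1.3] -0.03 28.9
78 1.32 [-6.  -1.6  5.2] 0.04 29.2
84 1.35 [-5.9 -0.7  7. ] 0.06 29.4
90 1.32 [-6.5 -0.9  6.7] 0.07 29.7
96 1.27 [-7.5 -0.2  7.3] 0.03 29.9
102 1.15 [-8.8  1.   8.2] 0.07 30.2
108 1.0 [-8.3  2.5  8.1] 0.07 30.4
114 0.91 [-6.   3.8  6.9] 0.1 30.7
120 0.82 [-4.2  3.7  7.6] 0.0 31.0
126 0.79 [-5.6  4.9  7.4] 0.2 31.2
132 0.76 [-5.5  6.9  8.9] 0.17 31.5
```

Run:
```python
from h import *
from station import r
m=np.array([.5093,-.252,.095])
r.let_go();r.wait(.2);p=r.sense()["tcp_pos"]
r.servo_line(p+[0,0,.10],speed=.2)
M=down(55);r.reach(tcp(m+[-.05,0,.16],M),rpy(M))
im=[]
for n in("scene","wrist"):
    q=r.snapshot(n);P=proj(q,[m,m+[0,0,.032],m+[0,0,.0555]]);print(n,P)
    w,h=(30,45) if n=="scene" else (100,150)
    c=P[1].astype(int);f=q["frame"][:,:,::-1];x0,y0=max(c[0]-w,0),max(c[1]-h,0);f=f[y0:y0+2*h,x0:x0+2*w];print(x0,y0,f.shape)
    im.append(cv2.resize(f,(400,600),interpolation=cv2.INTER_CUBIC))
cv2.imwrite("pics/c5.png",np.hstack(im));print(r.sense()["clock"])
```

```text
scene [[217.90032317 173.06961587]
 [216.60600718 161.93217201]
 [215.63769162 153.53942673]]
186 116 (90, 60, 3)
wrist [[356.00128977 273.07899638]
 [359.47770062 288.05392937]
 [362.53527901 301.22169684]]
259 138 (300, 200, 3)
35.4417
```

View pics/c5.png

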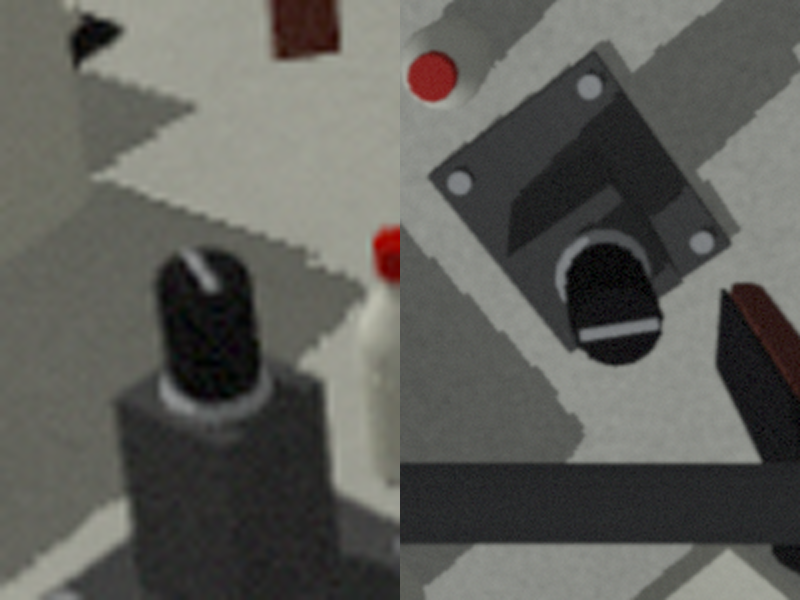

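The flange is near the post top, with about 1–2 mm uncertain, and the rib has turned about 119°. I'll regrasp with the fingers closing along x, grip harder and turn until real torque shows.

```bash
cat > turn2.py <<'E'
from h import *
from station import r
m=np.array([.5093,-.252,.095]);g=np.array([m[0],m[1],m[2]+.036])
y=40.;M=down(y)
r.reach(tcp(g+[0,0,.09],M),rpy(M))
r.servo_line(tcp(g,M),speed=.1)
f0=r.sense()["contact_force"];t0=r.sense()["torque"]
r.grab(50);s=r.sense();print(s["clock"],s["opening"],(s["contact_force"]-f0).round(1))
tot=0
while tot<70:
    tot+=7;y-=7;M=down(y);f=s["contact_force"]-f0
    g+=np.clip(f*[1,1,.5]*1e-4,-6e-4,6e-4)
    r.servo_line(tcp(g,M),rpy(M),speed=.15 if np.linalg.norm(f)<1 else .003)
    s=r.sense()
    print(tot,((s["tcp_pos"]-[0,0,.163]-m-[0,0,.036])*1e3).round(2),(s["contact_force"]-f0).round(1),(s["torque"]-t0).round(2)[2],round(s["clock"],1))
    if abs((s["torque"]-t0)[2])>.8 or abs((s["contact_force"]-f0)[2])>40 : break
r.let_go();r.wait(.2);p=r.sense()["tcp_pos"]
r.servo_line(p+[0,0,.11],speed=.25)
M=down(90);r.reach(tcp(m+[-.06,0,.18],M),rpy(M))
im=[]
for n in("scene","wrist"):
    q=r.snapshot(n);P=proj(q,[m,m+[0,0,.0025],m+[0,0,.0555]]);print(n,P)
    w,h=(20,30) if n=="scene" else (60,90)
    c=P[1].astype(int);f=q["frame"][:,:,::-1];x0,y0=max(c[0]-w,0),max(c[1]-h,0);f=f[y0:y0+2*h,x0:x0+2*w];print(x0,y0,f.shape)
    im.append(cv2.resize(f,(400,600),interpolation=cv2.INTER_CUBIC))
cv2.imwrite("pics/c6.png",np.hstack(im));print(r.sense()["clock"])
E
python3 turn2.py
```

```text
37.8 0.031161840305395174 [0.1 4.9 1.7]
7 [0.03 0.85 0.11] [-1.2  6.1  1.4] 0.18 38.1
14 [-0.2   1.27 -0.04] [-1.9  5.6  0.2] 0.19 38.5
21 [-0.26  1.6  -0.05] [ 0.7  3.1 -1.8] 0.25 38.8
28 [-0.14  0.73 -0.04] [ 3.3 -3.8 -3.6] 0.22 39.1
35 [-0.11 -0.53 -0.07] [ 1.9 -6.8 -3.1] 0.22 39.4
42 [-0.37 -1.7  -0.07] [ 0.1 -9.7 -1.9] 0.4 39.8
49 [-0.92 -2.9  -0.1 ] [ -4.7 -11.6  -1.5] 0.46 40.1
56 [-1.92 -3.97 -0.13] [ -6.3 -14.3  -0.1] 0.6 40.6
63 [-3.21 -5.17 -0.08] [-10.7 -15.    1.4] 0.51 41.0
70 [-4.65 -6.11 -0.12] [-17.2 -17.    1.8] 0.58 41.4
scene [[217.90032317 173.06961587]
 [217.80020736 172.21136884]
 [215.63769162 153.53942673]]
197 142 (60, 40, 3)
wrist [[322.70279086 284.67661753]
 [322.70428517 285.74866891]
 [322.74169431 312.59316374]]
262 195 (180, 120, 3)
45.175
```

View pics/c6.png

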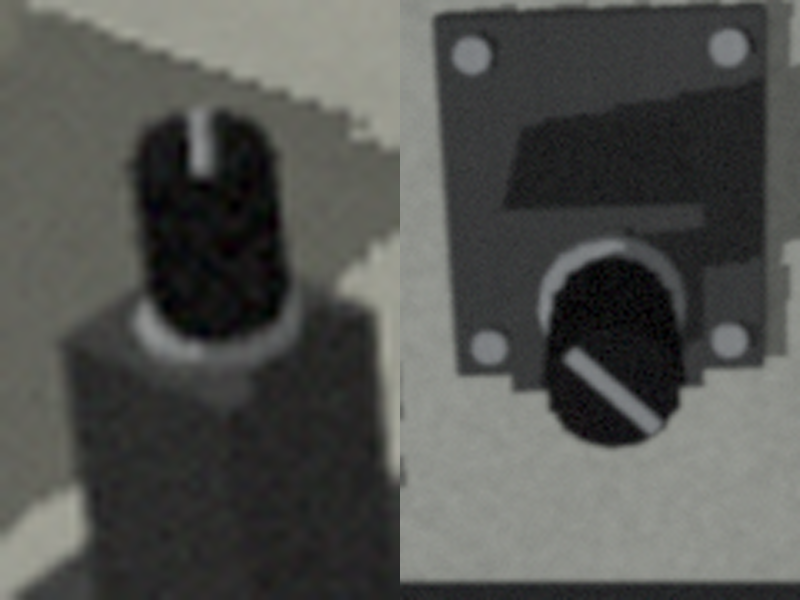

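The rib has turned on to about 135° in total, but the flange height is still uncertain. A low side view from the wrist camera should show any gap.

Run:
```python
from h import *
from station import r
m=np.array([.5093,-.252,.095]);q0=r.sense()["joints"];best=[]
for ph in range(-180,180,15):
  a=np.radians(ph);U=np.array([np.cos(a),np.sin(a),0]);V=np.array([-U[1],U[0],0])
  for th in(40,50,60):
    t=np.radians(th);M=tool(np.sin(t)*U-np.cos(t)*Z,V)
    tc=np.radians(th+16.2);cd=np.sin(tc)*U-np.cos(tc)*Z
    cam=m+[0,0,.01]-.24*cd;P=cam-.076*M[:,0]-.019*M[:,2]
    q=r.inverse_kinematics(P,rpy(M))
    if q is not None: print(ph,th,P.round(3),np.round(q),"maxd",np.abs(q-q0).max().round())
```

```text
-180 40 [ 0.663 -0.252  0.302] [-21.  41.  40. -19. 135.  60.] maxd 183.0
-180 50 [ 0.695 -0.252  0.272] [-19.  52.  29. -26. 145.  56.] maxd 179.0
-180 60 [ 0.721 -0.252  0.238] [-18.  64.  16. -38. 153.  46.] maxd 169.0
-165 40 [ 0.658 -0.212  0.302] [-16.  36.  48. -26. 130.  48.] maxd 171.0
-165 50 [ 0.688 -0.204  0.272] [-14.  45.  39. -33. 137.  45.] maxd 168.0
-165 60 [ 0.714 -0.197  0.238] [-13.  54.  31. -43. 143.  39.] maxd 162.0
-150 40 [ 0.642 -0.175  0.302] [-12.  29.  57. -31. 122.  38.] maxd 161.0
-150 50 [ 0.67  -0.159  0.272] [ -9.  37.  51. -38. 128.  36.] maxd 159.0
-150 60 [ 0.692 -0.146  0.238] [ -8.  45.  46. -46. 133.  33.] maxd 156.0
-135 40 [ 0.618 -0.144  0.302] [ -8.  21.  67. -35. 114.  28.] maxd 151.0
-135 50 [ 0.64  -0.121  0.272] [ -5.  28.  63. -42. 119.  29.] maxd 152.0
-135 60 [ 0.659 -0.102  0.238] [ -3.  35.  60. -49. 123.  29.] maxd 152.0
-120 40 [ 0.586 -0.119  0.302] [ -5.  12.  77. -37. 106.  19.] maxd 142.0
-120 50 [ 0.602 -0.092  0.272] [ -1.  18.  76. -45. 109.  22.] maxd 145.0
-120 60 [ 0.615 -0.069  0.238] [  2.  24.  75. -53. 112.  25.] m
[... 1865 characters left out ...]
 [-47.  50.  38.  41. 142. 139.] maxd 262.0
120 40 [ 0.586 -0.385  0.302] [-39.  38.  44.  19. 134. 120.] maxd 243.0
120 50 [ 0.602 -0.412  0.272] [-40.  49.  34.  25. 143. 124.] maxd 247.0
120 60 [ 0.615 -0.435  0.238] [-41.  59.  24.  35. 151. 131.] maxd 254.0
135 40 [ 0.618 -0.36   0.302] [-35.  43.  38.  10. 139. 106.] maxd 229.0
135 50 [ 0.64  -0.383  0.272] [-35.  55.  25.  15. 149. 109.] maxd 232.0
150 40 [ 0.642 -0.329  0.302] [-30.  45.  35.   0. 141.  90.] maxd 213.0
150 50 [ 0.67  -0.345  0.272] [-30.  58.  20.   0. 152.  90.] maxd 213.0
165 40 [ 0.658 -0.292  0.302] [-25.  44.  36. -10. 139.  75.] maxd 198.0
165 50 [ 0.688 -0.3    0.272] [-25.  56.  22. -15. 150.  71.] maxd 194.0
```

Run:
```python
from h import *
from station import r
import pickle
m=np.array([.5093,-.252,.095]);a=np.radians(-75);U=np.array([np.cos(a),np.sin(a),0]);V=np.array([-U[1],U[0],0])
t=np.radians(50);M=tool(np.sin(t)*U-np.cos(t)*Z,V);tc=np.radians(66.2);cd=np.sin(tc)*U-np.cos(tc)*Z
P=m+[0,0,.015]-.26*cd-.076*M[:,0]-.019*M[:,2]
r.reach(P,rpy(M));q=r.snapshot("wrist");pickle.dump(q,open("w7.pkl","wb"))
print(r.sense()["clock"]);p=proj(q,[m,m+[0,0,.053]]);print(p)
c=p.mean(0).astype(int);x0,y0=c-[100,75];cv2.imwrite("pics/c7.png",cv2.resize(q["frame"][:,:,::-1][y0:y0+150,x0:x0+200],(800,600),interpolation=cv2.INTER_CUBIC));print(x0,y0)
f=lambda X:((proj(q,X)-[x0,y0])*4).round()
y=np.radians(1.5);px=np.array([np.cos(y),np.sin(y),0]);py=np.array([-px[1],px[0],0])
print("corners",f([m+.027*(i*px+j*py) for i,j in((1,1),(-1,1),(-1,-1),(1,-1))]))
for z in(0,.002,.005,.01):print(z,"near rim, left,right",f([m+[0,0,z]-.02*U,m+[0,0,z]-.02*V,m+[0,0,z]+.02*V]).tolist())
print("knobtop ctr",f([m+[0,0,.053],m+[0,0,.058]]).tolist())
```

```text
47.0083
[[321.57175534 220.58007148]
 [321.41885947 294.52847574]]
221 182
corners [[603.  99.]
 [273.  59.]
 [228. 203.]
 [506. 230.]]
0 near rim, left,right [[402.0, 99.0], [287.0, 154.0], [517.0, 154.0]]
0.002 near rim, left,right [[402.0, 109.0], [287.0, 165.0], [517.0, 165.0]]
0.005 near rim, left,right [[402.0, 126.0], [287.0, 180.0], [518.0, 180.0]]
0.01 near rim, left,right [[402.0, 154.0], [286.0, 206.0], [519.0, 206.0]]
knobtop ctr [[402.0, 450.0], [402.0, 481.0]]
```

View pics/c7.png

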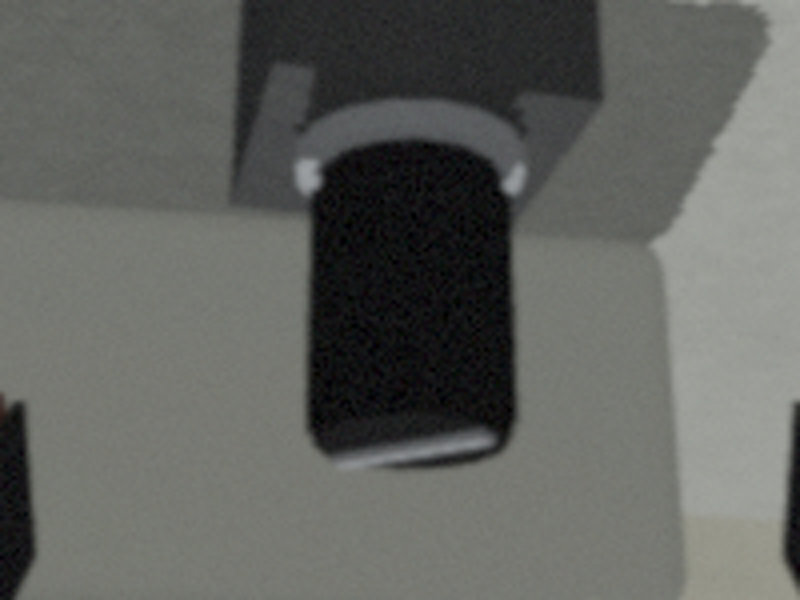

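The picture is upside down. The flange's near rim is at (412,97), against (402,99) predicted for fully seated. The knob is upright and about 1.7 mm off-axis, inside the limit, so I'll hand in.

```bash
python3 -c "
from station import r
print(r.hand_in(), r.sense()['clock'])"
```

```text
the job is handed in; nothing more can be done
the job is handed in; nothing more can be done
```

The long thumbscrew is screwed home in the post and let go, and the job was handed in at about 47 s; the last wrist picture shows the flange on the post, about 1.7 mm off-axis and upright, though hand-in gave no verdict and I did not re-measure the bystanders.

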